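Refit a turned peg in the cutter rail

TASK

Refit the missing peg in the teak cutter rail that lies face up on the counter: take the spare peg with the burnt depth ring out of the oiling block and press it straight down by hand pressure until it bottoms in one of the rail's two empty bores, then read its ring against the rail's face. If the ring still stands clear above the face, the stub of a snapped peg is in that bore, so draw the peg out and press it home in the other one; leave it standing there upright and fully bottomed, its ring level with the face or below it. Press firmly but never ram it, and leave the other things on the counter alone.

Things in the scene. Friction and masses are not known exactly. Their poses are not given: they have to be found in the camera images.
- rail: worn teak rail lying face up, 460 mm long (its own y), 70 mm wide (x), 45 mm high; it cannot move. Origin under its centre, z up. Five bores 90 mm apart along its centre line at y = 180, 90, 0, -90, -180 mm; dark pegs stand fast in the outer two and the middle one, their knobs (22 mm wide) ending 76 mm above the face
- bore_left (a point): centre of the mouth of the empty bore at y = +90 mm, on the rail's face (45 mm above the counter). Both empty bores are 19.5 mm wide with a 2 mm chamfer, vertical and blind. One holds a peg's stub, which one is not known: it is 15 to 20 mm deep, the clear one 31 to 35 mm. From about 6 mm down the wood grips the peg: it takes 6 to 13 N to slide it in or out
- bore_right (a point): the same for the empty bore at y = -90 mm. The bores' floors are hard and may slope by a few degrees: a steady push of 18 to 25 N overcomes the grip and settles the peg on the floor (a lighter one can stop short of it); more than 35 N on it cracks the rail
- peg_mid (a point): the spare peg, new pale wood, 108 mm long, centre of its length and axis (54 mm above its foot), z towards the knob. Straight tenon 18 mm wide from the foot (2 mm chamfer) to 52 mm, no shoulder; waist 15 mm wide from 60 to 90 mm above the foot, where it is gripped; rounded knob 22 mm wide from 94 to 108 mm. A black burnt ring 4 mm wide runs round the tenon from 27 to 31 mm above the foot. 35 g. It starts upright in the block
- peg_foot (a point): centre of the spare peg's foot (lower end)
- block: brown wooden oiling block 160 mm long (y), 60 mm wide (x), 35 mm high, cannot move; origin under its centre. Two loose blind holes 22 mm deep, 20 mm wide, 50 mm either side of its centre: the spare peg stands in the one at y = +50 mm, the plain peg at y = -50 mm
- plain_peg: dark peg of the same shape without a ring, standing in the block, to be left alone; origin at its foot
- pig_cutter: tin pig-shaped cutter, 92 x 48 x 51 mm with its loop handle up, to be left alone; origin under its centre
- horse_cutter: copper horse-shaped cutter, 92 x 70 x 51 mm with its loop handle up, to be left alone; origin under its centre
- sifter: red enamel flour sifter cup, 100 mm wide, 105 mm high, handle and crank at its sides, to be left alone; origin under its centre
- mould: round pewter cookie mould, 76 mm wide, 13 mm high, to be left alone; origin under its centre
- rolling_pin: pale rolling pin on its dark cradle blocks, 420 mm long along its x, 54 mm thick, top 58 mm high, to be left alone; origin under its centre
- pastry_brush: flat pastry brush lying on the counter along its x, to be left alone; origin under it
Things that resemble listed ones, but are neither listed nor needed, are in the scene too. Leave any green or pink look-alike of the part that bears peg_mid alone.

How it is judged:
On the way:
1. the spare peg is pressed firmly onto the floor of the clear bore, its ring down to the rail's face ((horizontal distance between peg_foot and bore_left below 0.003 m or horizontal distance between peg_foot and bore_right below 0.003 m) and z of peg_foot in the frame of rail below 0.0145 m and contact force between peg and rail above 4 N), for 0.1 s.
At the end, for the whole second after the job is handed in: The spare peg stands in the clear bore, at rest and let go: its foot within 3 mm of the bore's axis and at least 30.5 mm below the rail's face (ring level with the face or below), leaning less than 0.08 rad ((horizontal distance between peg_foot and bore_left below 0.003 m or horizontal distance between peg_foot and bore_right below 0.003 m) and z of peg_foot in the frame of rail below 0.0145 m and angle between peg_foot's own z axis and vertical below 0.08 rad and linear speed of peg below 0.01 m/s); the robot touches nothing.
It fails at once if the peg is rammed: it presses on a bore's floor with more than 35 N (contact force between peg and rail above 35 N).
It fails at once if another thing on the counter is moved by more than 20 mm (distance of any of plain_peg, pig_cutter, horse_cutter, sifter, mould, rolling_pin, pastry_brush from where it was at the start of the episode above 0.02 m).
It also fails if it takes over 67 s, if anything falls off the work surface, if the arm or the gripper's body presses on something with over 40 N, if the wrist force passes 120 N, or if a joint passes its speed limit or range.

ROBOT

A 7-joint arm with a two-finger parallel gripper is mounted at the origin on the work surface. World frame = base frame: x ahead of the robot, y to its left, z up, the work surface at z = 0. Lengths are in m, angles in rad, forces in N, time in s.
With the tool pointing down it reaches from about 0.425 to 0.95 m from the base axis. Payload 4.7 kg.
Tool frame: the origin (TCP) lies between the finger pads; the fingertips stand 25 mm ahead of it and the grasp point (between the pads) lies 6 mm ahead of it; z points along the fingers, y is the line along which they close (so a half turn about z gives the same grasp; the last joint's range is limited). The gripper opens to 85 mm and grips with 20 to 120 N. Pads are 22 mm wide; open, the fingers measure 114 mm over their backs; the gripper's body (76 mm by 85 mm) begins 54 mm behind the grasp point. The pads swing forward as they close: fully open they stand 13 mm farther back than shut.
Start: joints at [1.176, 0.469, -0.049, 1.532, 0.024, 1.141, -0.082], TCP at [0.241, -0.63, 0.256] pointing down, gripper open.
Joint ranges: [-2.59, 2.59], [-0.33, 1.99], [-1.39, 1.29], [0.1, 2.45], [-1.04, 4.18], [0.21, 1.99], [-2.66, 2.66]. Speed limits (rad/s): [2.57, 2.57, 3.14, 3.14, 3.14, 3.14, 3.14].

INTERFACE

Orientations are given as a 3x3 rotation matrix whose columns are the frame's x, y, z axes.
In Python, from rig import * gives the robot as it stands. Calls block until the motion is done:
- movep(position, orientation): joint-space move of the TCP to a pose.
- move_l(position, attitude=None, feed=0.15, until_force=None): straight line of the TCP; attitude=None keeps the orientation; feed is the mean speed in m/s. With until_force (N) it stops when the force on the tool has changed by that much, and returns True; else False.
- move_joints(angles): joint-space move.
- command_gripper(opening, newtons=None): finger opening in m; newtons is the grip in N (None keeps the last); returns when the fingers have stopped.
- sleep(seconds).
- inverse_kinematics(position, orientation): joint angles nearest the present ones, or None.
- sense(): the state.
- camera(name): name is "scene" or "top"; returns (picture, depth): 480x640x3 uint8, red, green, blue; 480x640 float32, m along the optical axis (not along the pixel's ray), 0 where there is no reading.
- camera_params(name): a dict with "K" (3x3 intrinsics, pixels), "position" and "rotation" of the camera in the world. Camera axes: x right, y down, z forward; pixel columns grow to the right and rows downward; lengths in m; the calibration is good to about 2 mm. A picture is of the moment at which its call begins. camera_params takes no time and is no camera call.
A pose or a line that the arm cannot do raises Unreachable and nothing moves.
- finish_job(): hands the job in; it is judged then, once.
The state is a dict: "time_s": time; "joint_pos": joint angles; "qd": joint speeds; "joint_efforts": joint torques, N m; "position": TCP position; "tcp_rot": TCP orientation; "wrist_force": force on the tool from outside, world axes, zero at the start; "ft_torque": the same for the moment, N m; "finger_gap": finger opening in m; "gripper_force": force on a finger pad.
Only numpy, scipy, OpenCV 4.12 (cv2) and the standard library are available. Lean on these libraries where they do the work, as an engineer would, in place of code of your own. Each camera call takes 0.05 s, during which the arm holds its last target. There are 200 camera calls.

## Working session

There is one attempt and no reset: what is moved stays moved. The work goes in short steps, each a Python script; the robot and the scene stay as the last script left them, time stands still between calls to the robot, and variables do not carry over. Pictures are saved under pics/ and viewed, at most 10 in all, crops included, and the job is handed in when it is done.

```bash
mkdir -p pics; ls; python3 - <<'E'
from rig import *
import cv2,numpy as np
for n in("scene","top"):
    p,d=camera(n); cv2.imwrite(f"pics/{n}0.png",p[...,::-1]); np.save(f"pics/{n}0.npy",d)
    c=camera_params(n); print(n,c["K"],c["position"],c["rotation"])
E
```

```text
pics
scene [[494.67221126   0.         320.44296982]
 [  0.         494.67221126 244.05462426]
 [  0.           0.           1.        ]] [ 1.32285967 -0.17784411  0.58945376] [[ 0.17917049  0.53681847 -0.82445368]
 [ 0.98369093 -0.1112218   0.14135721]
 [-0.01581406 -0.83633465 -0.54799112]]
top [[593.78133942   0.         309.83985785]
 [  0.         593.78133942 247.08646511]
 [  0.           0.           1.        ]] [ 0.45860135 -0.0342588   1.49229576] [[-8.71537707e-03 -9.97544974e-01  6.94842995e-02]
 [-9.99962006e-01  8.70589841e-03 -4.39246560e-04]
 [-1.66755054e-04 -6.94854877e-02 -9.97582949e-01]]
```

View pics/scene0.png

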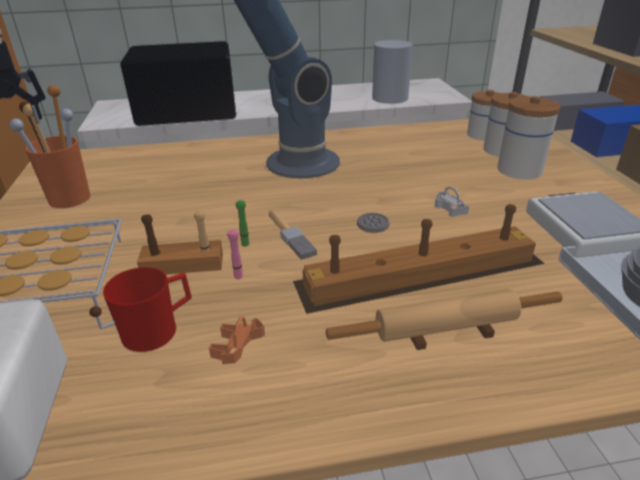

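View pics/top0.png

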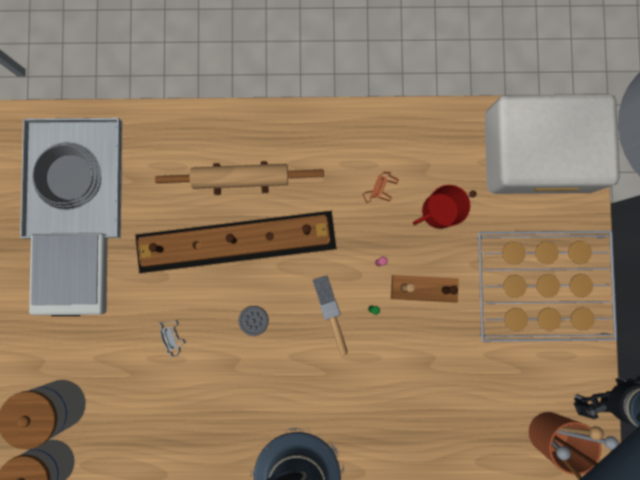

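The scene view shows the block with the dark plain peg (150,235) and the pale spare peg (202,230), with green and pink look-alikes beside it. The rail has pegs at (335,255), (425,238) and (508,222) and empty bores at (380,262) and (466,246). In the top view the spare peg is at (408,288) and the bores are near (196,245) and (270,237).

```bash
python3 - <<'E'
import cv2,numpy as np
a=cv2.imread("pics/top0.png")
r=cv2.resize(a[205:275,130:340],None,fx=3.8,fy=3.8,interpolation=cv2.INTER_CUBIC)
b=cv2.resize(a[250:320,360:470],None,fx=3.8,fy=3.8,interpolation=cv2.INTER_CUBIC)
o=np.zeros((540,798,3),np.uint8); o[:266]=r[:, :798]; o[270:536,:418]=b
s=cv2.imread("pics/scene0.png")[190:280,130:220]; s=cv2.resize(s,None,fx=2.9,fy=2.9,interpolation=cv2.INTER_CUBIC); o[270:531,430:691]=s
cv2.imwrite("pics/crop1.png",o)
E
```

```text
(no output)
```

View pics/crop1.png

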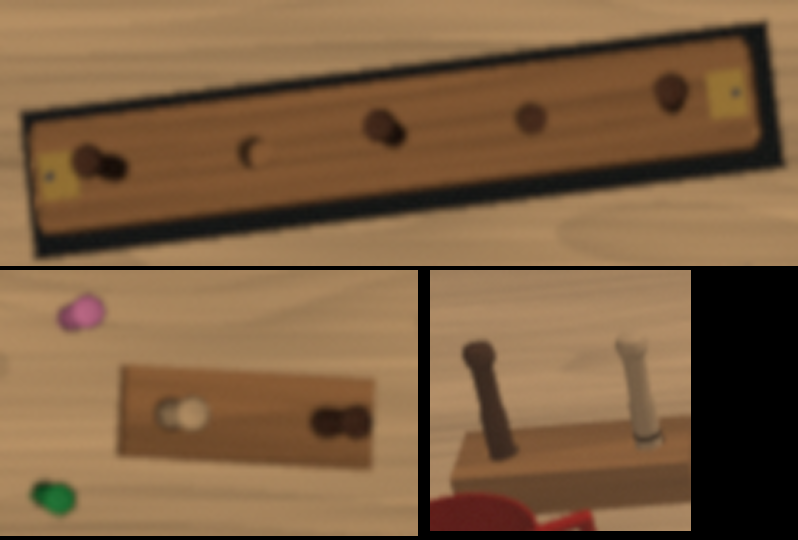

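The crop shows the rail's knobs at crop (88,160), (380,126) and (671,92). The left bore at (255,152) looks partly lit and the right bore at (531,118) is evenly dark. The spare knob is at crop (190,414), standing straight in its hole.

```bash
cat > h.py <<'E'
import cv2,numpy as np
from rig import *
def ray(n,uv):
    c=camera_params(n); return np.array(c["position"]),np.array(c["rotation"])@np.linalg.solve(c["K"],[uv[0],uv[1],1.])
def plane(n,uv,z):
    o,d=ray(n,uv); return o+d*(z-o[2])/d[2]
def cross(a,b):   # midpoint of the two views' rays, and gap
    (o,d),(p,e)=ray("top",a),ray("scene",b); A=np.c_[d,-e]; s=np.linalg.lstsq(A,p-o,rcond=None)[0]
    x,y=o+s[0]*d,p+s[1]*e; return (x+y)/2,np.linalg.norm(x-y)
def blob(mask,near,r=9):
    yy,xx=np.mgrid[:480,:640]; m=(mask&(np.hypot(xx-near[0],yy-near[1])<r)).astype(np.uint8)
    n,l,s,c=cv2.connectedComponentsWithStats(m); k=1+np.argmax(s[1:,4]); return c[k],s[k]
E
python3 - <<'E'
from h import *
im=cv2.imread("pics/top0.png").astype(int); g=im.sum(2); d=np.load("pics/top0.npy")
cr=lambda x,y:(130+x/3.8-.4,205+y/3.8-.4)
P={}
for k,uv in dict(k1=cr(88,160),k2=cr(380,126),k3=cr(671,92)).items(): P[k]=plane("top",uv,.114); print(k,uv,P[k])
for k,uv in dict(b1=cr(255,152),b2=cr(531,118)).items():
    P[k]=plane("top",uv,.045); u,v=map(round,uv); print(k,uv,P[k]); print(d[v-4:v+5,u-5:u+6].round(3)); print(g[v-4:v+5,u-5:u+6])
m,s=blob(g>390,(360+192/3.8-.4,250+414/3.8-.4),7); print("spare",m,s,plane("top",m,.114)); print(g[282:296,400:416]);u,v=map(round,m); print(d[v-5:v+6,u-9:u+7].round(3))
u,v=plane("top",(360+190/3.8-.4,250+414/3.8-.4),.114)[:2]; print(u,v)
# block contour (top face)
b=cv2.imread("pics/top0.png")
for k,(x0,y0,x1,y1),z in (("block",(380,265,470,310),.035),("rail",(125,200,345,280),.045)):
    mm=np.zeros((480,640),np.uint8); hsv=cv2.cvtColor(b,cv2.COLOR_BGR2HSV); 
    # height mask from depth
    c=camera_params("top"); V,U=np.mgrid[:480,:640]; r=np.array(c["rotation"])[2]; ki=np.linalg.inv(c["K"])
    Z=c["position"][2]+d*(r[0]*(U*ki[0,0]+ki[0,2])+r[1]*(V*ki[1,1]+ki[1,2])+r[2])
    mm[y0:y1,x0:x1]=(np.abs(Z-z)<.012)[y0:y1,x0:x1]
    ct=max(cv2.findContours(mm,0,2)[0],key=cv2.contourArea)
    w=np.array([plane("top",q[0],z)[:2] for q in ct],np.float32); rc=cv2.minAreaRect(w); print(k,rc)
E
```

```text
k1 (152.7578947368421, 246.70526315789473) [0.55868254 0.33065005 0.114     ]
k2 (229.6, 237.7578947368421) [0.5780167  0.15185158 0.114     ]
k3 (306.17894736842106, 228.81052631578947) [ 0.59739606 -0.02670165  0.114     ]
b1 (196.70526315789473, 244.6) [0.56791418 0.24155467 0.045     ]
[[1.45  1.452 1.45  1.459 1.456 1.45  1.453 1.454 1.452 1.449 1.449]
 [1.452 1.452 1.458 1.463 1.473 1.477 1.483 1.49  1.45  1.45  1.452]
 [1.451 1.451 1.465 1.474 1.479 1.486 1.485 1.483 1.449 1.456 1.451]
 [1.453 1.46  1.468 1.478 1.484 1.479 1.491 1.492 1.487 1.452 1.459]
 [1.452 1.465 1.47  1.484 1.482 1.487 1.481 1.484 1.483 1.452 1.449]
 [1.453 1.455 1.477 1.488 1.48  1.482 1.483 1.487 1.485 1.448 1.451]
 [1.451 1.454 1.467 1.486 1.489 1.489 1.491 1.488 1.444 1.454 1.447]
 [1.448 1.453 1.457 1.477 1.479 1.485 1.481 1.451 1.447 1.45  1.448]
 [1.459 1.447 1.45  1.452 1.452 1.446 1.45  1.445 1.446 1.444 1.446]]
[[242 222 198 177 169 188 218 242 255 255 253]
 [221 184 149 137 156 195 221 240 252 250 246]
 [199 150 118 139 193 234 251 258 261 255 249]
 [189 134 113 159 223 257 265 269 268 264 256]
[... 3066 characters left out ...]
477
  1.481 1.476 1.474 1.474]
 [1.485 1.478 1.479 1.475 1.479 1.477 1.477 1.481 1.476 1.474 1.48  1.473
  1.479 1.478 1.476 1.479]
 [1.468 1.471 1.471 1.478 1.475 1.481 1.468 1.478 1.478 1.478 0.    1.483
  1.481 1.474 1.479 1.478]
 [1.474 1.472 1.474 1.474 1.474 1.479 1.473 1.484 1.473 1.476 1.478 1.472
  1.474 1.475 1.479 1.476]
 [1.474 1.473 1.475 1.476 1.473 1.478 1.47  1.474 1.473 1.469 1.47  1.476
  1.476 1.472 1.475 1.472]]
0.2959956968092735 -0.2617442808198038
block ((0.45531925559043884, -0.3146696090698242), (0.16141188144683838, 0.05992819368839264), 86.32144165039062)
rail ((0.5769845843315125, 0.15245474874973297), (0.07134857028722763, 0.46796050667762756), 6.551309585571289)
```

The depth picture says the left bore is about 34 mm deep and the right one about 19 mm, so I'll try left first and confirm with the ring. My crop offset for the peg was wrong, so I'm redoing that, then gripping and lifting.

```bash
python3 - <<'E'
from h import *
uv=(409.5,287.8); k=plane("top",uv,.114); print(k, cross(uv,(199.9,217)))
c=np.array([.4553,-.3147]); hole=c+.05*np.array([.064,.998]); print(hole)
t=np.radians(-3.7); Y=np.array([np.cos(t),np.sin(t),0]); Z=np.array([0,0,-1.]); R=np.c_[np.cross(Y,Z),Y,Z]
for s in(1,-1):
    Q=np.c_[s*R[:,0],s*R[:,1],Z]; print(s,inverse_kinematics([k[0],k[1],.24],Q)); 
    a=np.radians(6.3); Y2=np.array([np.cos(a),np.sin(a),0])*s; print(inverse_kinematics([.568,.2415,.15],np.c_[np.cross(Y2,Z),Y2,Z]))
s=sense(); print(s["tcp_rot"],s["time_s"],s["finger_gap"])
E
```

```text
[ 0.45808337 -0.26481791  0.114     ] (array([ 0.45808697, -0.26619898,  0.10912814]), np.float64(0.00111677214567986))
[ 0.4585 -0.2648]
1 [ 0.82122358  0.28297075 -0.45464616  1.87750015  0.14499817  1.01331437
  0.24071027]
[ 0.23222271  0.73065292 -1.05325527  1.74010266  0.70728505  1.10298087
 -0.94386284]
-1 [-0.41076558  0.41322595  1.12370635  1.93989482 -0.42904932  1.05603129
 -2.30690826]
[ 0.28943297  0.80700332 -1.18137376  1.73727636  0.8095183   1.1755674
  2.12168145]
[[ 9.33831873e-01  3.57711505e-01 -7.15513949e-04]
 [ 3.57712212e-01 -9.33830404e-01  1.65811775e-03]
 [-7.50408856e-05 -1.80435128e-03 -9.99998369e-01]] 0.1 0.08496412190201451
```

```bash
cat >> h.py <<'E'
def down(deg):
    a=np.radians(deg); Y=np.array([np.cos(a),np.sin(a),0]); Z=np.array([0,0,-1.]); return np.c_[np.cross(Y,Z),Y,Z]
def st():
    s=sense(); print("t",round(s["time_s"],2),"p",np.round(s["position"],4),"F",np.round(s["wrist_force"],1),"gap",round(s["finger_gap"],4),"gf",round(float(np.max(s["gripper_force"])),1)); return s
E
python3 - <<'E'
from h import *
p=[.4583,-.265]
command_gripper(.046,90)
movep(p+[.24],down(-3.7)); st()
move_l(p+[.094],feed=.12,until_force=6); st()
command_gripper(0,90); st()
move_l(p+[.235],feed=.1); st()
for n in("scene","top"):
    q,d=camera(n); cv2.imwrite(f"pics/{n}1.png",q[...,::-1])
a=cv2.imread("pics/scene1.png"); cv2.imwrite("pics/c2.png",cv2.resize(a[100:290,110:310],None,fx=3,fy=3,interpolation=2))
E
```

```text
t 2.14 p [ 0.4578 -0.267   0.2399] F [-0.1 -0.1 -1. ] gap 0.0463 gf 0.0
t 3.51 p [ 0.4588 -0.2652  0.0947] F [ 0.3 -0.5  0.4] gap 0.0459 gf 0.0
t 3.9 p [ 0.4588 -0.2653  0.0947] F [-0.  -0.5  5.2] gap 0.0155 gf 82.7
t 5.46 p [ 0.4579 -0.2649  0.2343] F [ 0.   0.6 -1.4] gap 0.0154 gf 83.0
```

View pics/c2.png

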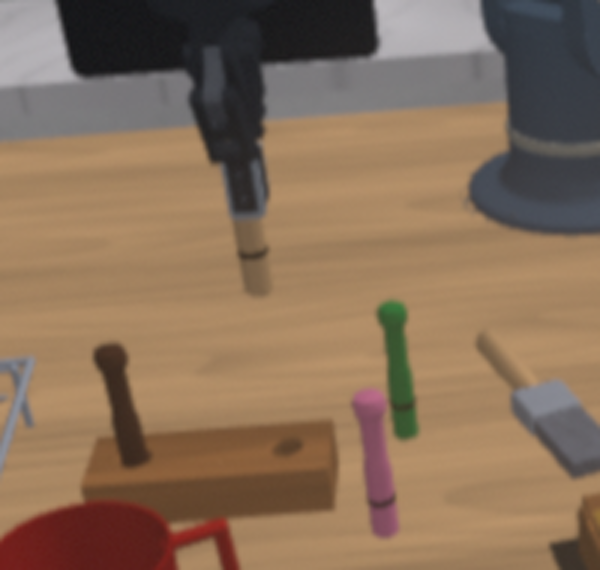

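The spare peg is in the gripper, ringed, with its foot at crop (257,290), and its hole in the block is empty. Next I'll move above the left bore and check the foot there.

```bash
python3 - <<'E'
from h import *
print("foot@block",plane("scene",(110+257/3,100+289/3),.154))
movep([.568,.2415,.235],down(6.3)); st()
move_l([.568,.2415,.145],feed=.1); s=st()
q,d=camera("scene"); cv2.imwrite("pics/scene2.png",q[...,::-1])
a=q[...,::-1]; cv2.imwrite("pics/c3.png",cv2.resize(a[140:290,390:540],None,fx=4,fy=4,interpolation=2))
c=camera_params("scene")
for P in ([.568,.2415,.045],[s["position"][0],s["position"][1],s["position"][2]-.081],[s["position"][0],s["position"][1],s["position"][2]-.029]):
    v=np.array(c["K"])@(np.array(c["rotation"]).T@(np.array(P)-c["position"])); v=v[:2]/v[2]; print(P,(v-[390,140])*4)
E
```

```text
foot@block [ 0.4568452  -0.26810746  0.154     ]
t 7.43 p [0.5687 0.2397 0.2348] F [-0.5 -0.1 -0.1] gap 0.0153 gf 83.0
t 8.48 p [0.5684 0.2419 0.1457] F [-0.3 -0.4 -0.5] gap 0.0158 gf 83.0
[0.568, 0.2415, 0.045] [298.96810826 423.25051281]
[np.float64(0.5684291885062474), np.float64(0.2419226389782182), np.float64(0.0647451871368434)] [305.95779415 389.98045451]
[np.float64(0.5684291885062474), np.float64(0.2419226389782182), np.float64(0.1167451871368434)] [321.92975404 297.67673611]
```

View pics/c3.png

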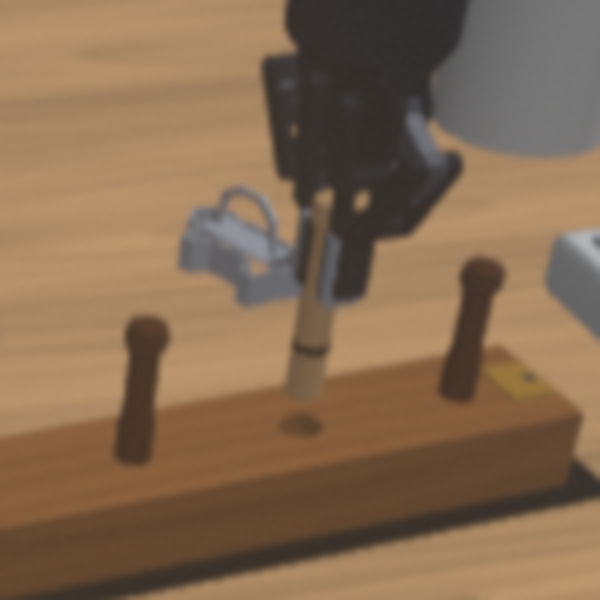

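The foot at (305,388) sits above the bore at (301,425) and lines up with it, and the peg is upright. I'll enter gently now.

```bash
python3 - <<'E'
from h import *
print(move_l([.568,.2415,.121],feed=.04,until_force=5)); st()
E
```

```text
False
t 9.28 p [0.5679 0.2417 0.1209] F [-0.2 -0.4 -0.7] gap 0.0153 gf 83.9
```

```bash
python3 - <<'E'
from h import *
print(move_l([.568,.2415,.088],feed=.012,until_force=20)); st(); sleep(.3); st()
q,d=camera("scene"); cv2.imwrite("pics/scene3.png",q[...,::-1])
cv2.imwrite("pics/c4.png",cv2.resize(q[...,::-1][180:280,410:510],None,fx=6,fy=6,interpolation=2))
E
```

```text
True
t 11.62 p [0.5683 0.2427 0.0926] F [-1.3 -0.5  4.6] gap 0.0157 gf 84.1
t 11.92 p [0.5683 0.2426 0.0926] F [-1.2 -0.7  5.3] gap 0.0154 gf 84.1
```

View pics/c4.png

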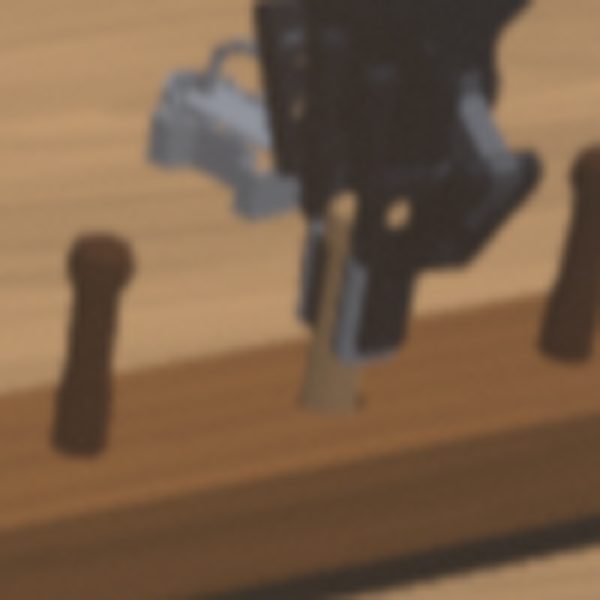

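The ring is below the rail's face at (330,405), so this is the clear bore. One more steady push to settle it on the floor.

```bash
python3 - <<'E'
from h import *
print(move_l([.568,.2415,.086],feed=.006,until_force=15)); st(); sleep(.2); s=st()
z=s["position"][2]
# hold a steady push: small steps down until the standing force is near 20 N
for i in range(8):
    f=sense()["wrist_force"][2]
    if f>17: break
    z-=.0006; print(move_l([.568,.2415,z],feed=.004,until_force=max(3,21-f))); sleep(.1); st()
sleep(.4); st()
E
```

```text
True
t 12.5 p [0.5683 0.2427 0.0926] F [-1.4 -0.7  5.3] gap 0.0155 gf 84.1
t 12.7 p [0.5683 0.2427 0.0926] F [-0.9 -1.7  5.2] gap 0.0156 gf 84.1
False
t 13.32 p [0.5683 0.2421 0.0926] F [-2.3  0.2  5.8] gap 0.0154 gf 84.0
False
t 13.72 p [0.5683 0.2422 0.0925] F [-0.8 -0.1  7.6] gap 0.0153 gf 84.1
False
t 14.12 p [0.5684 0.2423 0.0925] F [-2.3 -0.1 11.1] gap 0.0153 gf 84.2
False
t 14.52 p [0.5684 0.2424 0.0924] F [-3.7 -0.7 13.9] gap 0.0155 gf 84.3
False
t 14.92 p [0.5685 0.2425 0.0924] F [-3.4 -2.1 18.2] gap 0.0155 gf 84.5
t 15.32 p [0.5685 0.2425 0.0924] F [-3.8 -1.5 17.9] gap 0.0155 gf 84.5
```

```bash
python3 - <<'E'
from h import *
z=.0893
for i in range(3):
    f=sense()["wrist_force"][2]
    if f>20.5: break
    z-=.0006; move_l([.568,.2415,z],feed=.004,until_force=max(3,24-f)); sleep(.1); st()
sleep(.4); st()
command_gripper(.046); s=st()
p=s["position"]; move_l([p[0],p[1],.26],feed=.1); st()
for n in("scene","top"):
    q,d=camera(n); cv2.imwrite(f"pics/{n}4.png",q[...,::-1])
a=cv2.imread("pics/scene4.png"); b=cv2.imread("pics/top4.png")
cv2.imwrite("pics/c5.png",np.hstack([cv2.resize(a[180:280,410:510],(400,400),interpolation=2),cv2.resize(b[205:275,160:230],(400,400),interpolation=2)]))
E
```

```text
t 15.66 p [0.5683 0.2426 0.0926] F [-1.4 -0.3  5.7] gap 0.0152 gf 84.2
t 16.56 p [0.5682 0.2427 0.0925] F [-1.1 -1.7  6. ] gap 0.0157 gf 84.3
t 17.46 p [0.5682 0.2427 0.0926] F [-1.4 -0.6  6.3] gap 0.0153 gf 84.3
t 17.86 p [0.5682 0.2427 0.0926] F [-1.2 -0.4  5.8] gap 0.0154 gf 84.3
t 18.26 p [0.568  0.2428 0.0918] F [-0.2  0.4  0.2] gap 0.046 gf 0.0
t 20.08 p [0.5677 0.2427 0.2593] F [-0.2 -0.4  0.4] gap 0.0462 gf 0.0
```

View pics/c5.png

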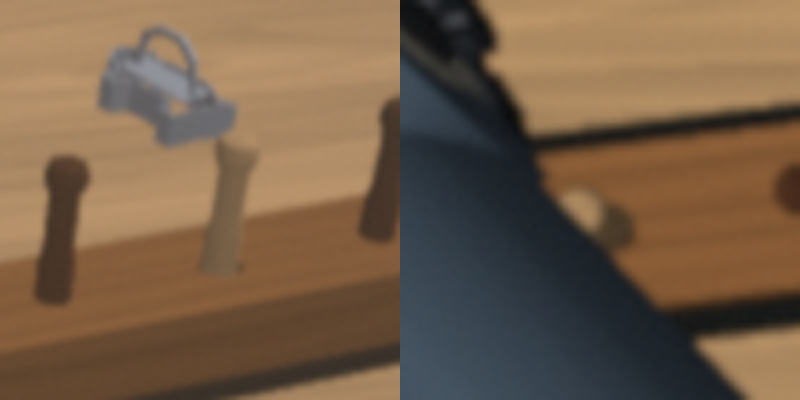

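The released peg stands upright at the left bore, with its foot at (222,272) and knob at (238,150). It's the same height as the neighbouring pegs, no ring shows, and nothing else has been disturbed.

```bash
python3 - <<'E'
from h import *
st(); print(finish_job())
E
```

```text
t 20.18 p [0.5678 0.2427 0.2595] F [0.2 1.  1.1] gap 0.0456 gf 0.0
the job is handed in; nothing more can be done
None
```

The spare peg is pressed home in the left bore, the clear one, upright with its ring below the rail's face; I've let it go and handed the job in at about 20 s (no verdict was shown).

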